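# Refit the control knob of a hob on its flatted spindle

### The job

The hob's control knob has been taken off and stands on the bench. Put it back: hold it lightly on the spindle, turn it until its slot finds the spindle's two flats, and press it fully home; then turn it clockwise to its stop (off) and let go. Work gently: neither press it hard nor force it against the stop, and leave the other things on the bench where they are.

Things in the scene. Friction and masses are not known exactly. Their poses are not given: they have to be found in the camera images.
- knob: Loose black control knob, 40 to 85 g, 47 mm high, upright on its boss; origin at the centre of the boss's underside, z up. Square boss 22 x 22 mm (z 0 to 15) with a blind slot from below, 17.4 mm long along the knob's x, 7.4 mm wide along y, 15 mm deep, square edges. Round skirt of 56 mm diameter (z 15 to 21), bar grip above it. It fits the same after a half turn.
- knob_grip (a point): Middle of the knob's bar grip, on its axis, 43 mm above the knob's origin, 4 mm below the bar's top. The bar is 48 mm long along the knob's x, 12 mm wide along y, from 21 to 47 mm above the origin.
- hob: White single-plate hob, fixed to the bench, 320 x 260 mm, top 70 mm above the bench, with a round dark cooking plate of 180 mm diameter (top 84 mm above the bench) centred at local x = +50 mm. Origin under its centre on the bench; x points from the control to the plate. At the off stop the fitted knob's bar grip is parallel to this x axis.
- control (a point): The control's vertical turning axis at the hob's top, local (-100, 0, 70) mm of the hob, axes as the hob's. Fitted home, the knob's origin is 1 mm above this point; out of line, the knob rests on the spindle with its origin 14 mm above it. In line within about 4 degrees and 0.7 mm, the knob sinks home under a light push; it then has about 5 degrees of play either way.
- spindle_top (a point): Top centre of the spindle end, 14 mm above the hob's top: a brass tongue with two flats, 16 mm long, 6 mm thick, square edges. It turns with 0.05 N m friction and stays where left, from a hard stop (off, length along the hob's x) to 115 degrees anticlockwise seen from above. It was left 28 to 86 degrees anticlockwise of the stop: visible from above, not in this point's axes.
- collar_top (a point): Centre of the top of the fixed steel collar around the spindle: 35 mm inside and 48 mm outside diameter, 16 mm high above the hob's top. The tongue stands 2 mm below its rim, too deep for fingers to grip; the home knob's skirt sits on this rim. Some 5 to 10 N of push seats the knob and 0.1 N m turns it to the stop; harder jamming harms the control.
- meter: Bystander: red multimeter lying on its back, 75 x 150 mm, 41 mm high, origin under its centre.
- screwdriver: Bystander: screwdriver 190 mm long lying on the bench, origin near its middle, x along the shaft.
- terminals: Bystander: white ceramic terminal block with brass clamps, 34 x 66 mm, 26 mm high, origin under its centre.
Mind the look-alikes: they are no part of the job. There is more than one size of the knob; the job needs the smallest.

How it is judged:
By the outcome, as a careful person would: the job done as asked, in the order asked, and still so for the second after the job is handed in, with the robot touching nothing.
It also fails if it takes over 64 s, if anything falls off the work surface, if the arm or the gripper's body presses on something with over 40 N, if the wrist force passes 120 N, or if a joint passes its speed limit or range.

### The arm

A 6-joint arm with a two-finger parallel gripper is mounted at the origin on the work surface. World frame = base frame: x ahead of the robot, y to its left, z up, the work surface at z = 0. Lengths are in m, angles in degrees, forces in N, time in s.
With the tool pointing down it reaches from about 0.4 to 0.825 m from the base axis. Payload 7 kg.
Tool frame: the origin (TCP) lies midway between the tips of the shut fingers; the grasp point (between the pads) lies 19 mm behind it; z points along the fingers, y is the line along which they close (so a half turn about z gives the same grasp; the last joint's range is limited). The gripper opens to 88 mm and grips with 3 to 60 N. Pads are 19 mm wide; open, the fingers measure 130 mm over their backs; the gripper's body (78 mm by 193 mm) begins 47 mm behind the grasp point.
Start: joints at [91.965, 20.546, 0.682, 0, -70.136, -16.507], TCP at [0.169, 0.653, 0.227] pointing down, gripper open.
Joint ranges: [-176.03, 176.03], [-82.01, 121.73], [-58.28, 71.71], [-173.87, 95.51], [-174.79, -0.11], [-173.66, 173.66]. Speed limits (degrees/s): [136.94, 136.94, 172.46, 180, 180, 180].

### API

Orientations are given as [roll, pitch, yaw] about the fixed x, y, z axes, in that order (R = Rz(yaw) Ry(pitch) Rx(roll)).
In Python, from plant import ctrl gives the robot as it stands. The module is installed in compiled form; this text tells all that it offers.
- The arm moves only by the tool send_rows, never from a script. Its argument "plan" is a list that holds one entry, the list of rows, each a list of 6 numbers: the shift along the tool's x, y, z in a scale on which 1.0 is 80 cm, then the turn, a rotation vector about the tool's x, y, z in a scale on which 1.0 is 180 degrees. A call has 1 to 8 rows; each row is the pose to reach, as a shift and turn from the pose commanded when the call began, along the tool's axes at that moment; what a row does not reach only later rows make up. A row lasts 1/12 s, in which the tool goes at most 41.7 mm and 7.16 degrees, less where a joint would pass 70% of its speed; a pose out of reach is approached as far as the arm can. Shift and turn numbers lie between -1 and 1, and a call with a number outside is refused. A call with a gripper value outside its range is refused whole. "fingers" is the opening, from 0 (shut) to 1 (fully open), set as the call begins (left out, the last holds). The fingers move at their own pace and stop on an object; the grip force is fixed at half the most. Time passes only in rows, so rows that repeat a pose let the fingers close. It gives the time, the measured TCP pose, the force, the opening and the grip force at its end, in the units of the state.
- ctrl.get_obs(): the state, without advancing time (a new reading comes with each control period).
- ctrl.snapshot(name): name is "side" or "top"; returns a dict with "img" (480x640x3 uint8, red, green, blue), "K" (3x3 intrinsics, pixels), "pose" (4x4, takes a point from camera to world coordinates). Camera axes: x right, y down, z forward; pixel columns grow to the right and rows downward; lengths in m; the calibration is good to about 2 mm. A picture is of the moment at which its call begins. There is no depth.
- ctrl.close_job(): hands the job in; it is judged then, once.
The state is a dict: "clock": time; "joint_pos": joint angles; "qvel": joint speeds; "tau": joint torques, N m; "tool_pos": TCP position; "orientation": TCP orientation; "force": force on the tool from outside, world axes, zero at the start; "moment": the same for the moment, N m; "opening": finger opening in m; "gripper_force": force on a finger pad.
Only numpy, scipy, OpenCV 4.12 (cv2) and the standard library are available. Lean on these libraries where they do the work, as an engineer would, in place of code of your own. Each camera call takes 0.05 s, during which the arm holds its last target. There are 200 camera calls.

## Working session

There is one attempt and no reset: what is moved stays moved. The work goes in short steps, Python scripts to look and compute and a tool call to move; the robot and the scene stay as the last step left them, time stands still between calls to the robot, and variables do not carry over. Pictures are saved under pics/ and viewed, at most 10 in all, crops included, and the job is handed in when it is done.

Besides the shell and the picture viewer there is one more tool, called after "Request:" by a JSON object that holds its "name" and its "arguments". send_rows: Moves the arm, as the interface text tells. Its arguments: {"type":"object","properties":{"plan":{"type":"array","items":{"type":"array","items":{"type":"array","items":{"type":"number"}}}},"fingers":{"type":"number"}},"required":["plan"]}

```bash
mkdir -p pics
cat > h.py <<'E'
import numpy as np, cv2
from plant import ctrl
def snap(n,f):
    s=ctrl.snapshot(n); cv2.imwrite(f'pics/{f}.png',s['img'][:,:,::-1]); np.savez(f'pics/{f}.npz',**s); return s
def load(f): return np.load(f'pics/{f}.npz')
def ray(s,u,v):
    T=s['pose']; d=T[:3,:3]@np.linalg.inv(s['K'])@[u,v,1.]; return T[:3,3],d
def onz(s,u,v,z):
    o,d=ray(s,u,v); return o+d*(z-o[2])/d[2]
def tri(s1,p1,s2,p2):
    o1,d1=ray(s1,*p1); o2,d2=ray(s2,*p2)
    t=np.linalg.lstsq(np.c_[d1,-d2],o2-o1,rcond=None)[0]
    a,b=o1+d1*t[0],o2+d2*t[1]; return (a+b)/2,np.linalg.norm(a-b)
def proj(s,P):
    T=s['pose']; c=T[:3,:3].T@(np.array(P)-T[:3,3]); q=s['K']@c; return q[:2]/q[2]
E
python3 - <<'E'
from h import *
np.set_printoptions(precision=4,suppress=True)
for n in('top','side'):
    s=snap(n,n+'0'); print(s['pose'],s['K'])
print(ctrl.get_obs())
E
```

```text
[[-0.014  -0.9743  0.2249  0.3384]
 [-0.9999  0.0139 -0.0022 -0.1285]
 [-0.001  -0.225  -0.9744  0.876 ]
 [ 0.      0.      0.      1.    ]] [[487.4231   0.     315.3493]
 [  0.     487.4231 237.1396]
 [  0.       0.       1.    ]]
[[ 0.8198 -0.4493  0.355   0.171 ]
 [-0.5723 -0.6222  0.5342 -0.6255]
 [-0.0191 -0.6411 -0.7672  0.8326]
 [ 0.      0.      0.      1.    ]] [[463.127    0.     319.2717]
 [  0.     463.127  239.9432]
 [  0.       0.       1.    ]]
{'clock': 0.1, 'joint_pos': array([ 91.9641,  20.5886,   0.6401,  -0.0176, -70.1372, -16.5069]), 'qvel': array([ 0.0095, -0.166 ,  0.1438,  0.0528,  0.0605,  0.0655]), 'tau': array([ -0.0013, -58.4165,  29.3744,   7.0152,   0.0101,  -0.0001]), 'tool_pos': array([0.1694, 0.6529, 0.2257]), 'orientation': array([179.9132,  -0.0085, -14.5487]), 'force': array([-1.0272, -0.1538, -0.224 ]), 'moment': array([0.0071, 0.0178, 0.0031]), 'gripper_force': 0.0, 'opening': 0.087405516869705}
```

View pics/top0.png

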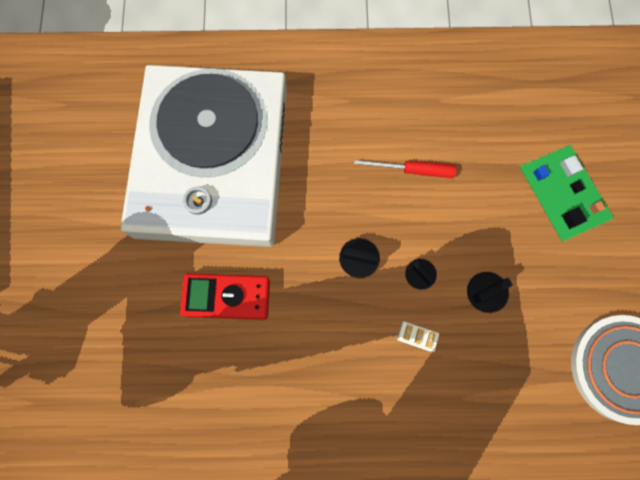

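View pics/side0.png

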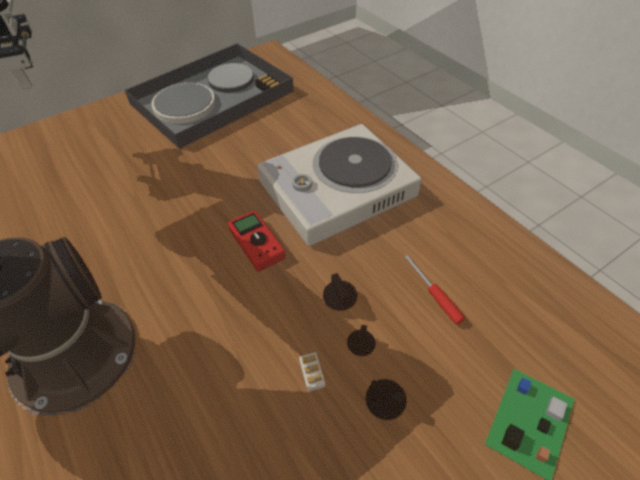

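The top view shows the hob with its control at about (198,200), the plate centre at (206,119), and three black knobs. The smallest knob is the middle one, at (421,274) in top and (361,340) in side. I'll zoom in on the knob and control in both views.

Run:
```python
from h import *
a=load('top0')['img'];b=load('side0')['img']
def crop(i,u,v,w,g=1.0):
    c=i[v-w:v+w,u-w:u+w].astype(float)/255; c=(c**g*255).astype(np.uint8)
    return cv2.resize(c,(390,290),interpolation=cv2.INTER_CUBIC) if 0 else cv2.resize(c,(300,300),interpolation=cv2.INTER_CUBIC)
m=np.vstack([np.hstack([crop(a,421,274,25,.4),crop(a,198,200,20)]),np.hstack([crop(b,361,340,25,.4),crop(b,302,183,20)])])
cv2.imwrite('pics/crop0.png',m[:,:,::-1])
```

```text
(no output)
```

View pics/crop0.png

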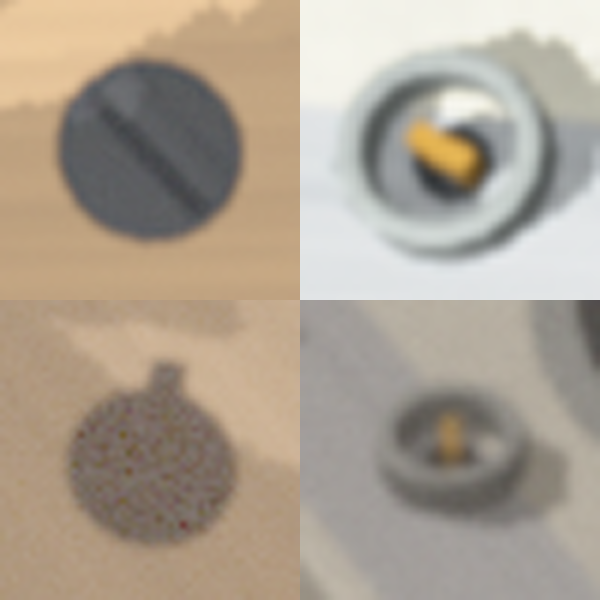

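The crops are clear. The knob's bar shows as a dark side line running from (97,95) to (205,212) in the top-left crop. The brass tongue lies inside the collar, pointing up-left and down-right. Next I measure both.

```bash
cat >> h.py <<'E'
def up(im,u,v,w,k=8):
    """upscaled crop and map from crop contour pts back to image px"""
    c=cv2.resize(im[v-w:v+w,u-w:u+w],None,fx=k,fy=k,interpolation=cv2.INTER_CUBIC)
    return c,lambda p:(np.array(p)+.5)/k-.5+[u-w,v-w]
def big(mask):
    cs,_=cv2.findContours(mask.astype(np.uint8),cv2.RETR_EXTERNAL,cv2.CHAIN_APPROX_NONE)
    return max(cs,key=cv2.contourArea)
E
cat > m.py <<'E'
from h import *
np.set_printoptions(precision=4,suppress=True)
a=load('top0');b=load('side0')
E_={}
for n,s,kc,th in(('top',a,(421,274),48),('side',b,(361,341),50)):
    c,f=up(s['img'],*kc,25); c=cv2.GaussianBlur(c,(0,0),5).astype(int)
    m=(c.max(2)<th).astype(np.uint8)
    m=cv2.morphologyEx(m,cv2.MORPH_OPEN,cv2.getStructuringElement(cv2.MORPH_ELLIPSE,(91,91)))
    e=cv2.fitEllipse(big(m)); E_[n]=f(e[0]); print('knob',n,E_[n],np.array(e[1])/8,e[2])
P,r=tri(a,E_['top'],b,E_['side']); print('skirt centre',P,r)
print('on plane 18mm:',onz(a,*E_['top'],.018),onz(b,*E_['side'],.018))
# bar: dark side line
q=[onz(a,421-25+x/6-.5,274-25+y/6-.5,.034) for x,y in((97,95),(205,212))]
d=q[1]-q[0]; print('bar approx',np.linalg.norm(d),np.degrees(np.arctan2(d[1],d[0]))%180,(q[0]+q[1])/2)
# dark line centroid fit
c,f=up(a['img'],421,274,25); g=cv2.GaussianBlur(c,(0,0),3).astype(float).mean(2)
yy,xx=np.mgrid[:400,:400]; inn=(xx-200)**2+(yy-200)**2<100**2
m=inn&(g<np.percentile(g[inn],12)); x,y,_,_=[*cv2.fitLine(np.c_[xx[m],yy[m]].astype(np.float32),cv2.DIST_HUBER,0,.01,.01).ravel()]
o=f([[200,200],[200+x*80,200+y*80]]); q=[onz(a,*t,.034) for t in o]; d=q[1]-q[0]
print('bar line fit',np.degrees(np.arctan2(d[1],d[0]))%180)
# plate
PC={}
for n,s,pc,w in(('top',a,(207,121),65),('side',b,(354,162),48)):
    c,f=up(s['img'],*pc,w,4); m=(cv2.GaussianBlur(c,(0,0),2).max(2)<(100 if n=='top' else 85)).astype(np.uint8)
    m=cv2.morphologyEx(m,cv2.MORPH_OPEN,np.ones((25,25)))
    e=cv2.fitEllipse(cv2.convexHull(big(m))); PC[n]=f(e[0]); print('plate',n,PC[n],np.array(e[1])/4,e[2])
P,r=tri(a,PC['top'],b,PC['side']); print('plate',P,r)
# tongue
for n,s,cc in(('top',a,(198,200)),('side',b,(302,183))):
    c,f=up(s['img'],*cc,20); hsv=cv2.cvtColor(c,cv2.COLOR_RGB2HSV)
    m=(hsv[...,0]>8)&(hsv[...,0]<30)&(hsv[...,1]>110)&(hsv[...,2]>(190 if n=='top' else 90))
    k=big(m); R=cv2.minAreaRect(k); bx=cv2.boxPoints(R); print('tongue',n,f(R[0]),np.array(R[1])/8)
    v=max((bx[1]-bx[0],bx[2]-bx[1]),key=np.linalg.norm)/2
    PC['t'+n]=f(R[0]); q=[onz(s,*f(np.array(R[0])+t*v),.084) for t in(-1,1)]; d=q[1]-q[0]; print(' len',np.linalg.norm(d),'ang',np.degrees(np.arctan2(d[1],d[0]))%180)
P,r=tri(a,PC['ttop'],b,PC['tside']); print('tongue',P,r)
E
python3 m.py
```

```text
knob top [420.5657 273.6744] [28.9369 30.0597] 113.1158447265625
knob side [360.6478 342.5177] [23.9398 26.3269] 109.41544342041016
skirt centre [ 0.4666 -0.3163  0.0162] 0.0019301687209466924
on plane 18mm: [ 0.4673 -0.3163  0.018 ] [ 0.465  -0.3168  0.018 ]
bar approx 0.04533966163430336 40.09617269846402 [ 0.4642 -0.3128  0.034 ]
bar line fit 41.638677747348424
plate top [207.442  120.5406] [ 93.099  101.3462] 77.89353942871094
plate side [355.2355 162.5112] [48.7324 71.1167] 92.63742065429688
plate [0.7429 0.0613 0.0674] 0.0012646621415947292
tongue top [196.1303 199.2405] [8.5724 3.4464]
 len 0.01508004563034177 ang 59.63592303457166
tongue side [301.6875 181.25  ] [4.375 1.75 ]
 len 0.01505305117378038 ang 56.47998172960823
tongue [0.5911 0.073  0.0784] 0.0018509713794203856
```

Careful with the scale: shifts go in shares of 80 cm and turns go in shares of 180 degrees. That gives: 25 cm / 80 = 0.3125, 22 cm / 80 = 0.275, 40 degrees / 180 = 0.2222.

Request:
{"name": "send_rows", "arguments": {"plan": [[[0.025,0.0188,0,0,0,0.0167],[0.0625,0.0475,0,0,0,0.0444],[0.1063,0.08,-0.0038,0,0,0.0778],[0.15,0.1125,-0.0075,0,0,0.1111],[0.1938,0.1463,-0.0125,0,0,0.1444],[0.2375,0.1788,-0.0125,0,0,0.1722],[0.275,0.2075,-0.0125,0,0,0.2],[0.3125,0.2375,-0.0125,0,0,0.2222]]], "fingers": 0.6}}

```text
clock: 0.77
tool_pos: [0.3636, 0.406, 0.2365]
orientation: [180.0, 0.0, -54.8]
force: [0.1, 1.0, -0.4]
opening: 0.053
gripper_force: 0.0
```

```bash
cat >> h.py <<'E'
from scipy.spatial.transform import Rotation as Ro
def go(P,yaw):
    """shift (cm) and rotvec (deg) in the tool axes from the measured pose to P, pointing down with yaw"""
    o=ctrl.get_obs(); R=Ro.from_euler('xyz',o['orientation'],degrees=True); T=Ro.from_euler('xyz',[180,0,yaw],degrees=True)
    print('t',round(o['clock'],2),'pos',o['tool_pos'].round(4),'ori',o['orientation'].round(2),'q',o['joint_pos'].round(1),'F',o['force'].round(1),'M',o['moment'].round(2),'open',round(o['opening'],4))
    print('->',P,yaw,':',(R.inv().apply(np.array(P)-o['tool_pos'])*100).round(2),np.degrees((R.inv()*T).as_rotvec()).round(1))
E
python3 - <<'E'
from h import *
go([.5,.0,.22],-104); go([.466,-.3165,.15],-139)
a,b=load('top0'),load('side0')
print(onz(a,196.13,199.24,.084),onz(b,301.69,181.25,.084))
# collar outer ellipse in both (grey vs. white): edges, print radii of candidate contours
for n,s,cc in(('top',a,(198,200)),('side',b,(302,183))):
    c,f=up(s['img'],*cc,20); g=cv2.cvtColor(c,cv2.COLOR_RGB2GRAY)
    ed=cv2.Canny(cv2.GaussianBlur(g,(0,0),4),15,35)
    cs,_=cv2.findContours(ed,cv2.RETR_LIST,cv2.CHAIN_APPROX_NONE)
    for k in cs:
        if len(k)>150:
            e=cv2.fitEllipse(k); print(n,len(k),f(e[0]).round(2),(np.array(e[1])/8).round(1),round(e[2]),onz(s,*f(e[0]),.086).round(4))
E
```

```text
t 0.77 pos [0.3636 0.406  0.2365] ori [179.99   0.   -54.79] q [ 68.8   7.9 -14.9  -0.  -67.1 -33.5] F [ 0.1  1.  -0.4] M [ 0.08 -0.08  0.03] open 0.053
-> [0.5, 0.0, 0.22] -104 : [41.04 12.27  1.65] [ 0.  -0.  49.2]
t 0.77 pos [0.3636 0.406  0.2365] ori [179.99   0.   -54.79] q [ 68.8   7.9 -14.9  -0.  -67.1 -33.5] F [ 0.1  1.  -0.4] M [ 0.08 -0.08  0.03] open 0.053
-> [0.466, -0.3165, 0.15] -139 : [64.94 33.29  8.65] [ 0.  -0.  84.2]
[0.5902192 0.0713099 0.084    ] [0.5870256  0.06793354 0.084     ]
```

To row units: 29.5 cm / 80 = 0.3688, 26 cm / 80 = 0.325, 40 degrees / 180 = 0.2222.

Request:
{"name": "send_rows", "arguments": {"plan": [[[0.0313,0.01,0,0,0,0.0167],[0.0788,0.0238,0,0,0,0.0444],[0.1275,0.0375,0.0025,0,0,0.0722],[0.1775,0.0525,0.005,0,0,0.1],[0.2275,0.0675,0.0075,0,0,0.1333],[0.2775,0.0825,0.01,0,0,0.1667],[0.325,0.0975,0.0125,0,0,0.1944],[0.3688,0.1125,0.0125,0,0,0.2222]]]}}

```text
clock: 1.43
tool_pos: [0.4605, 0.1131, 0.2262]
orientation: [180.0, -0.0, -94.8]
force: [0.6, 0.7, -0.5]
opening: 0.0527
gripper_force: 0.0
```

Run:
```python
from h import *
go([.466,-.3165,.16],-139)
```

```text
t 1.43 pos [0.4605 0.1131 0.2262] ori [ 1.7997e+02 -1.0000e-02 -9.4800e+01] q [ 37.7   1.3 -23.7  -0.  -65.  -42.4] F [ 0.6  0.7 -0.5] M [ 0.15 -0.22  0.01] open 0.0527
-> [0.466, -0.3165, 0.16] -139 : [42.77 -4.15  6.63] [ 0.  -0.  44.2]
```

To row units: 29.5 cm / 80 = 0.3688, 26 cm / 80 = 0.325, 40 degrees / 180 = 0.2222.

Request:
{"name": "send_rows", "arguments": {"plan": [[[0.0313,-0.0025,0,0,0,0.0167],[0.0788,-0.0075,0,0,0,0.0444],[0.1275,-0.0125,0,0,0,0.0722],[0.1775,-0.0175,0,0,0,0.1],[0.2275,-0.0225,0,0,0,0.1333],[0.2775,-0.0275,0,0,0,0.1667],[0.325,-0.0325,0,0,0,0.1944],[0.3688,-0.0363,0,0,0,0.2222]]]}}

```text
clock: 2.1
tool_pos: [0.4657, -0.1831, 0.2265]
orientation: [180.0, 0.0, -134.8]
force: [0.9, 0.5, 0.5]
opening: 0.0528
gripper_force: 0.0
```

Run:
```python
from h import *
go([.466,-.3165,.12],-139)
# refined collar/knob: collar inner ring etc. from the first pictures, top view rim threshold test
a,b=load('top0'),load('side0')
for n,s,cc in(('top',a,(198,200)),('side',b,(302,183))):
    c,f=up(s['img'],*cc,20); g=cv2.GaussianBlur(cv2.cvtColor(c,cv2.COLOR_RGB2GRAY),(0,0),2)
    for th in (100,120,140,160,180,200):
        cs,_=cv2.findContours((g<th).astype(np.uint8),cv2.RETR_LIST,cv2.CHAIN_APPROX_NONE)
        for k in cs:
            if len(k)>200:
                e=cv2.fitEllipse(k); print(n,th,len(k),f(e[0]).round(2),(np.array(e[1])/8).round(1),round(e[2]),onz(s,*f(e[0]),.086).round(4))
```

```text
t 2.1 pos [ 0.4657 -0.1831  0.2265] ori [ 180.      0.   -134.82] q [  1.1   3.9 -20.9  -0.  -65.2 -45.9] F [0.9 0.5 0.5] M [ 0.18 -0.26  0.04] open 0.0528
-> [0.466, -0.3165, 0.12] -139 : [ 9.44 -9.43 10.65] [0.  0.  4.2]
top 100 266 [198.06 201.44] [8.1 9.6] 51 [0.5856 0.0674 0.086 ]
top 120 291 [198.07 201.62] [ 8.9 10.6] 52 [0.5853 0.0673 0.086 ]
top 120 271 [205.08 203.28] [10.6 16.9] 30 [0.5822 0.0554 0.086 ]
top 120 254 [190.44 196.9 ] [ 7.1 13.3] 27 [0.5939 0.0806 0.086 ]
top 140 315 [198.02 201.8 ] [ 9.5 11.9] 54 [0.585  0.0674 0.086 ]
top 140 355 [199.09 202.24] [20.6 25.7] 64 [0.5842 0.0656 0.086 ]
top 140 312 [191.36 197.45] [ 9.9 15.5] 26 [0.5929 0.079  0.086 ]
top 160 495 [199.75 203.42] [18.  30.1] 69 [0.5821 0.0644 0.086 ]
top 160 641 [194.56 199.25] [17.9 18.5] 67 [0.5896 0.0735 0.086 ]
top 180 693 [194.82 199.3 ] [19.2 20.5] 81 [0.5895 0.073  0.086 ]
top 180 822 [199.04 199.87] [25.7 34.6] 69 [0.5884 0.0658 0.086 ]
top 200 678 [194.84 199.3 ] [21.  22.6] 95 [0.5895 0.073  0.086 ]
top 200 809 [201.75 199.6 ] [24.7 34.5] 57 [0.5888 0.0613 0.086 ]
side 100 223 [305.64 187.92] [ 4.3 12.9] 70 [0.5809 0.0419 0.086 ]
side 120 361 [304.21 187.  ] [ 9.6 18.2] 84 [0.5799 0.0464 0.086 ]
side 120 292 [300.75 180.1 ] [10.1 12.9] 83 [0.5863 0.0707 0.086 ]
side 140 529 [303.85 184.04] [17.4 24.3] 111 [0.5848 0.0552 0.086 ]
side 140 271 [319.05 166.97] [ 6.5 12.1] 161 [0.6477 0.0833 0.086 ]
side 160 385 [317.55 169.45] [ 9.1 21.2] 168 [0.6397 0.0781 0.086 ]
side 160 1485 [297.73 183.47] [28.1 43. ] 132 [0.5742 0.0652 0.086 ]
side 180 1388 [301.49 182.51] [47.  47.2] 139 [0.5831 0.0628 0.086 ]
side 200 1276 [301.5 182.5] [47.2 47.2] 0 [0.5832 0.0628 0.086 ]
```

To row units: 10.65 cm / 80 = 0.1331, 9.44 cm / 80 = 0.118, 4.2 degrees / 180 = 0.0233.

Request:
{"name": "send_rows", "arguments": {"plan": [[[0.0188,-0.0188,0.0075,0,0,0.0056],[0.0438,-0.0438,0.025,0,0,0.0111],[0.0688,-0.0688,0.0475,0,0,0.0167],[0.0913,-0.0913,0.0725,0,0,0.0233],[0.1075,-0.1075,0.0975,0,0,0.0233],[0.115,-0.115,0.1175,0,0,0.0233],[0.118,-0.1179,0.13,0,0,0.0233],[0.118,-0.1179,0.1331,0,0,0.0233]]]}}

```text
clock: 2.77
tool_pos: [0.4658, -0.3145, 0.1178]
orientation: [179.8, -0.1, -138.8]
force: [-0.1, 0.7, -0.5]
opening: 0.0527
gripper_force: 0.0
```

Run:
```python
from h import *
go([.466,-.3165,.025],-139)
a=snap('top','t1');b=snap('side','s1')
A=a['img'];B=b['img']
f=lambda i,u,v,w:cv2.resize(((i[v-w:v+w,u-w:u+w]/255.)**.5*255).astype(np.uint8),(380,380),interpolation=cv2.INTER_CUBIC)
u,v=proj(a,[.466,-.3165,.06]).astype(int); x,y=proj(b,[.466,-.3165,.06]).astype(int); print(u,v,x,y)
cv2.imwrite('pics/c1.png',np.hstack([f(A,u,v,50),f(B,x,y,50)])[:,:,::-1])
```

```text
t 2.77 pos [ 0.4658 -0.3145  0.1178] ori [ 1.7981e+02 -1.1000e-01 -1.3883e+02] q [-14.1  15.6 -21.9  -0.  -52.7 -34.7] F [-0.1  0.7 -0.5] M [ 0.16 -0.07 -0.  ] open 0.0527
-> [0.466, -0.3165, 0.025] -139 : [ 0.1  -0.2   9.28] [ 0.2 -0.1  0.2]
425 270 362 331
```

View pics/c1.png

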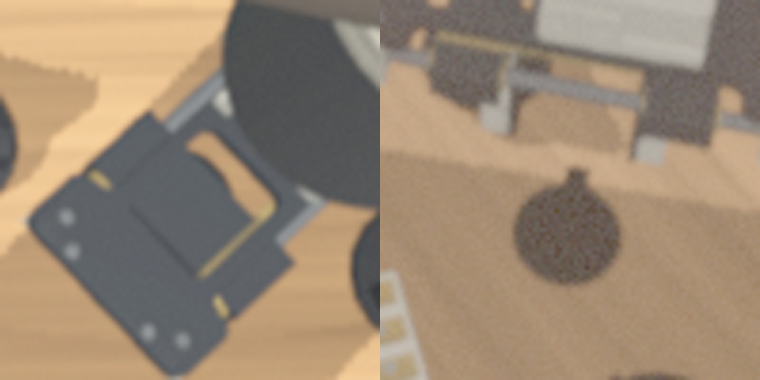

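The gripper straddles the bar, with the fingers left and right of the knob in the side crop. Now I descend and close.

To row units: 9.3 cm / 80 = 0.1163, 8.9 cm / 80 = 0.1113.

Request:
{"name": "send_rows", "arguments": {"plan": [[[0,-0.0013,0.0125,0,0,0],[0,-0.0013,0.035,0,0,0],[0,-0.0013,0.06,0,0,0],[0,-0.0013,0.0825,0,0,0],[0,-0.0013,0.1,0,0,0],[0,-0.0013,0.1113,0,0,0],[0,-0.0013,0.1163,0,0,0],[0,-0.0013,0.1163,0,0,0]]]}}

```text
clock: 3.53
tool_pos: [0.468, -0.3147, 0.0268]
orientation: [180.0, -0.0, -138.7]
force: [-0.0, -0.2, 0.4]
opening: 0.053
gripper_force: 0.0
```

Request:
{"name": "send_rows", "arguments": {"plan": [[[0,0,0,0,0,0],[0,0,0,0,0,0],[0,0,0,0,0,0],[0,0,0,0,0,0],[0,0,0,0,0,0],[0,0,0,0,0,0],[0,0,0,0,0,0],[0,0,0,0,0,0]]], "fingers": 0}}

```text
clock: 4.2
tool_pos: [0.4679, -0.3152, 0.0272]
orientation: [-180.0, 0.0, -138.7]
force: [-1.7, -0.3, 1.7]
opening: 0.0118
gripper_force: 30.0
```

Run:
```python
from h import *
go([.466,-.3165,.16],-139); print(ctrl.get_obs()['gripper_force'])
```

```text
t 4.2 pos [ 0.4679 -0.3152  0.0272] ori [-179.99    0.   -138.74] q [-14.1  22.2 -27.    0.  -40.9 -34.7] F [-1.7 -0.3  1.7] M [ 0.23 -0.04 -0.  ] open 0.0118
-> [0.466, -0.3165, 0.16] -139 : [  0.23   0.02 -13.28] [-0.   0.   0.3]
29.992454946041107
```

To row units: -14 cm / 80 = -0.175, -13.7 cm / 80 = -0.1713.

Request:
{"name": "send_rows", "arguments": {"plan": [[[0,0,-0.0075,0,0,0],[0,0,-0.025,0,0,0],[0,0,-0.0563,0,0,0],[0,0,-0.0938,0,0,0],[0,0,-0.1288,0,0,0],[0,0,-0.1563,0,0,0],[0,0,-0.1713,0,0,0],[0,0,-0.175,0,0,0]]]}}

```text
clock: 4.87
tool_pos: [0.4691, -0.3157, 0.1703]
orientation: [-179.8, 0.1, -138.7]
force: [0.4, 0.6, 0.9]
opening: 0.0115
gripper_force: 30.0
```

Run:
```python
from h import *
go([.589,.0715,.167],-120.4); print(ctrl.get_obs()['gripper_force'])
```

```text
t 4.87 pos [ 0.4691 -0.3157  0.1703] ori [-1.7976e+02  1.3000e-01 -1.3873e+02] q [-14.1  12.7 -18.2   0.  -58.9 -34.7] F [0.4 0.6 0.9] M [ 0.08 -0.16  0.06] open 0.0115
-> [0.589, 0.0715, 0.167] -120.4 : [-34.55  21.19   0.32] [ -0.3   0.1 -18.3]
29.991542994976044
```

To row units: -24 cm / 80 = -0.3, -21 cm / 80 = -0.2625, -14 degrees / 180 = -0.0778.

Request:
{"name": "send_rows", "arguments": {"plan": [[[-0.0188,0.0113,0,0,0,-0.0056],[-0.0563,0.0344,0,0,0,-0.0139],[-0.0975,0.06,0,0,0,-0.0222],[-0.1388,0.085,0,0,0,-0.0333],[-0.18,0.11,0,0,0,-0.0444],[-0.2213,0.1356,0,0,0,-0.0556],[-0.2625,0.1613,0,0,0,-0.0667],[-0.3,0.1838,0,0,0,-0.0778]]]}}

```text
clock: 5.53
tool_pos: [0.551, -0.0442, 0.1663]
orientation: [179.9, -0.0, -124.6]
force: [0.8, -0.1, -0.0]
opening: 0.0115
gripper_force: 30.0
```

Run:
```python
from h import *
go([.589,.0715,.167],-120.4)
```

```text
t 5.53 pos [ 0.551  -0.0442  0.1663] ori [ 1.7995e+02 -4.0000e-02 -1.2463e+02] q [ 15.7  11.9 -19.7  -0.  -58.4 -50.3] F [ 0.8 -0.1 -0. ] M [-0.02 -0.25  0.04] open 0.0115
-> [0.589, 0.0715, 0.167] -120.4 : [-11.68   3.45  -0.07] [ 0.1 -0.  -4.2]
```

To row units: -11.4 cm / 80 = -0.1425, 3.4 cm / 80 = 0.0425, -4.2 degrees / 180 = -0.0233.

Request:
{"name": "send_rows", "arguments": {"plan": [[[-0.0275,0.0081,0,0,0,-0.0056],[-0.06,0.0175,0,0,0,-0.0111],[-0.09,0.0263,0,0,0,-0.0167],[-0.115,0.0344,0,0,0,-0.02],[-0.1325,0.0394,0,0,0,-0.0222],[-0.1413,0.0419,0,0,0,-0.0233],[-0.1425,0.0425,0,0,0,-0.0233],[-0.1425,0.0425,0,0,0,-0.0233]]]}}

```text
clock: 6.2
tool_pos: [0.588, 0.0664, 0.1666]
orientation: [180.0, -0.0, -120.5]
force: [-0.2, -0.2, -0.3]
opening: 0.0118
gripper_force: 30.0
```

Run:
```python
from h import *
go([.589,.0715,.167],-120.4)
a=snap('top','t2');b=snap('side','s2')
f=lambda i,u,v,w:cv2.resize(((i[v-w:v+w,u-w:u+w]/255.)**.6*255).astype(np.uint8),(390,390),interpolation=cv2.INTER_CUBIC)
cv2.imwrite('pics/c2.png',np.hstack([f(a['img'],200,200,32),f(b['img'],302,176,32)])[:,:,::-1])
```

```text
t 6.2 pos [0.588  0.0664 0.1666] ori [ 1.7996e+02 -5.0000e-02 -1.2054e+02] q [ 25.4  15.4 -14.9  -0.  -59.7 -55.9] F [-0.2 -0.2 -0.3] M [ 0.09 -0.12 -0.01] open 0.0118
-> [0.589, 0.0715, 0.167] -120.4 : [-0.49  0.17 -0.04] [ 0.  -0.  -0.1]
```

View pics/c2.png

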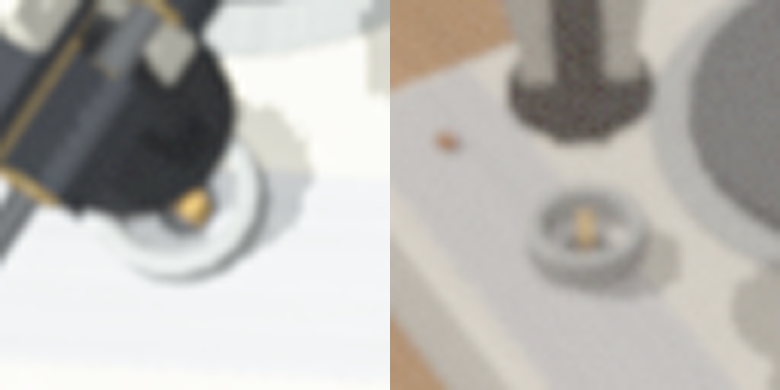

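The side crop shows the held knob's skirt at about (580,95), above the collar at about (588,228). The top view is partly hidden by the gripper. I'll go close to the collar and measure the offset there.

To row units: 4.9 cm / 80 = 0.0613, 4.8 cm / 80 = 0.06.

Request:
{"name": "send_rows", "arguments": {"plan": [[[-0.0025,0.0006,0.0063,0,0,0],[-0.005,0.0013,0.0188,0,0,0],[-0.005,0.0013,0.0338,0,0,0],[-0.005,0.0013,0.0463,0,0,0],[-0.005,0.0013,0.055,0,0,0],[-0.005,0.0013,0.06,0,0,0],[-0.005,0.0013,0.0613,0,0,0],[-0.005,0.0013,0.0613,0,0,0]]]}}

```text
clock: 6.97
tool_pos: [0.5895, 0.0705, 0.1178]
orientation: [180.0, -0.0, -120.5]
force: [0.0, -0.0, -0.3]
opening: 0.0118
gripper_force: 30.0
```

Run:
```python
from h import *
go([.5895,.0705,.1172],-120.4)
a=snap('top','t3');b=snap('side','s3')
f=lambda i,u,v,w:cv2.resize(((i[v-w:v+w,u-w:u+w]/255.)**.6*255).astype(np.uint8),(390,390),interpolation=cv2.INTER_CUBIC)
cv2.imwrite('pics/c3.png',np.hstack([f(a['img'],198,200,30),f(b['img'],302,178,30)])[:,:,::-1])
```

```text
t 6.97 pos [0.5895 0.0705 0.1178] ori [ 1.7999e+02 -3.0000e-02 -1.2054e+02] q [ 25.7  18.2 -18.    0.  -53.7 -56.2] F [ 0.  -0.  -0.3] M [ 0.12 -0.08 -0.01] open 0.0118
-> [0.5895, 0.0705, 0.1172] -120.4 : [ 0.   -0.    0.06] [ 0.  -0.  -0.1]
```

View pics/c3.png

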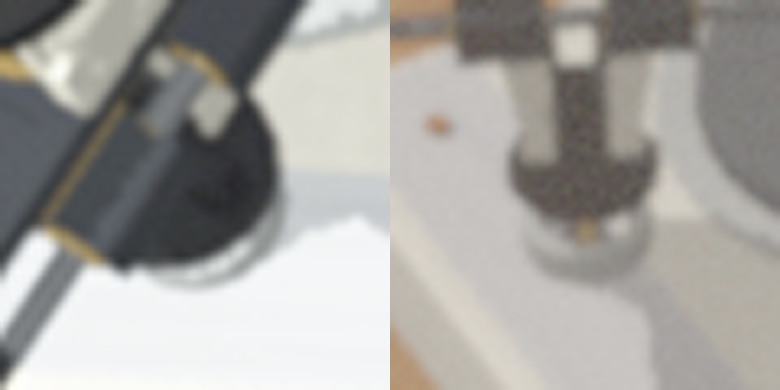

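Here the skirt covers most of the collar. In the side crop the skirt spans x from about 511 to 657 with its bottom at 219, and the collar spans about 522 to 651 with its bottom at 283. Next I get edge positions to sub-pixel accuracy.

```bash
cat > e.py <<'E'
from h import *
np.set_printoptions(precision=2,suppress=True)
def edges(img,u,v,ax,lo,hi,n=3,th=3):
    g=cv2.GaussianBlur(cv2.cvtColor(img,cv2.COLOR_RGB2GRAY).astype(np.float32),(0,0),.8)
    p=g[v-1:v+2,:].mean(0) if ax=='h' else g[:,u-1:u+2].mean(1)
    d=np.gradient(p); r=[]
    for i in range(lo,hi):
        if abs(d[i])>th and abs(d[i])>=abs(d[i-1]) and abs(d[i])>abs(d[i+1]):
            y0,y1,y2=abs(d[i-1]),abs(d[i]),abs(d[i+1]); r.append((round(i+.5*(y0-y2)/(y0-2*y1+y2),2),round(float(d[i]),1)))
    return r
a0,b0,b3,a3=load('top0'),load('side0'),load('s3'),load('t3')
print('side collar h');[print(v,edges(b0['img'],0,v,'h',285,320)) for v in(178,180,182,184)]
print('side collar v');[print(u,edges(b0['img'],u,0,'v',165,205)) for u in(300,302,304)]
print('top collar h');[print(v,edges(a0['img'],0,v,'h',180,216)) for v in(196,198,199,200)]
print('top collar v');[print(u,edges(a0['img'],u,0,'v',182,222)) for u in(194,196,198)]
print('side skirt h');[print(v,edges(b3['img'],0,v,'h',285,320)) for v in(172,173,174,175)]
print('side skirt v');[print(u,edges(b3['img'],u,0,'v',165,205)) for u in(299,301,303)]
def ext(s,P,r):
    t=np.linspace(0,2*np.pi,721); q=np.array([proj(s,[P[0]+r*np.cos(x),P[1]+r*np.sin(x),P[2]]) for x in t]); return q.min(0),q.max(0)
C=[.5895,.0705]
for n,s in(('side',b0),('top',a0)):
    print(n,'rim outer',*ext(s,C+[.086],.024),'inner',*ext(s,C+[.086],.0175),'base',*ext(s,C+[.07],.024),'skirt bot',*ext(s,C+[.1056],.028),'skirt top',*ext(s,C+[.1116],.028))
    print(' px per mm x,y:',proj(s,[.5905,.0705,.086])-proj(s,C+[.086]),proj(s,[.5895,.0715,.086])-proj(s,C+[.086]))
E
python3 e.py
```

```text
side collar h
178 [(np.float32(294.59), -13.9), (np.float32(299.95), 5.2), (np.float32(303.01), -3.1), (np.float32(307.74), 10.5), (np.float32(310.7), 8.0), (np.float32(317.66), -7.9)]
180 [(np.float32(294.05), -17.5), (np.float32(299.71), 7.6), (np.float32(302.91), -4.9), (np.float32(306.4), 5.4), (np.float32(312.56), 9.2), (np.float32(319.06), -7.0)]
182 [(np.float32(294.12), -12.2), (np.float32(300.48), 4.0), (np.float32(305.3), 12.4), (np.float32(309.23), -7.8), (np.float32(313.1), 10.0)]
184 [(np.float32(291.7), -6.9), (np.float32(297.85), -8.1), (np.float32(301.03), 3.0), (np.float32(305.16), 10.6), (np.float32(308.91), -10.5), (np.float32(312.36), 9.0), (np.float32(316.98), 12.0)]
side collar v
300 [(np.float32(174.77), -19.1), (np.float32(178.94), 6.4), (np.float32(182.09), -8.7), (np.float32(184.83), 10.7), (np.float32(187.56), -8.1), (np.float32(191.22), 18.6)]
302 [(np.float32(174.61), -19.0), (np.float32(178.57), 6.9), (np.float32(182.11), -9.7), (np.float32(184.81), 9.7), (np.float32(187.47), -9.1), (np.float32(191.59), 18.2)]
304 [(np.float32(174.7), -18.1), (np.float32
[... 2357 characters left out ...]
.float32(191.01), 18.7)]
301 [(np.float32(181.85), 12.8), (np.float32(187.91), -3.5), (np.float32(191.41), 18.7)]
303 [(np.float32(181.36), 13.8), (np.float32(184.56), 6.8), (np.float32(191.75), 19.1)]
side rim outer [291.76 172.74] [312.09 186.65] inner [294.51 174.58] [309.33 184.72] base [292.19 177.71] [312.29 191.61] skirt bot [289.49 165.37] [313.54 181.62] skirt top [289.32 163.42] [313.47 179.68]
 px per mm x,y: [ 0.35 -0.17] [-0.23 -0.23]
top rim outer [182.12 185.82] [210.49 212.93] inner [185.96 189.45] [206.65 209.22] base [184.6  188.83] [212.44 215.48] skirt bot [176.53 179.69] [210.41 212.01] skirt top [175.51 178.46] [209.64 211.  ]
 px per mm x,y: [ 0.02 -0.56] [-0.59  0.01]
```

Run:
```python
import io,contextlib
with contextlib.redirect_stdout(io.StringIO()): from e import *
print('top skirt h');[print(v,[x for x in edges(a3['img'],0,v,'h',203,218,th=12)]) for v in(194,195,196,197,198)]
print('top skirt v');[print(u,[x for x in edges(a3['img'],u,0,'v',203,220,th=8)]) for u in(191,193,195,197)]
def pts(s,P,r,n=721):
    return np.array([proj(s,[P[0]+r*np.cos(x),P[1]+r*np.sin(x),P[2]]) for x in np.linspace(0,2*np.pi,n)])
for z in(.1056,.1116):
    q=pts(a0,[.5895,.0705,z],.028)
    print(z,'right@v',[(v,q[(abs(q[:,1]-v)<.15)][:,0].max().round(2)) for v in(194,196,198)],'bottom@u',[(u,q[(abs(q[:,0]-u)<.15)][:,1].max().round(2)) for u in(191,193,195,197)])
```

```text
top skirt h
194 [(np.float32(210.48), 50.0)]
195 [(np.float32(210.62), 49.6)]
196 [(np.float32(210.72), 48.6)]
197 [(np.float32(210.77), 46.7)]
198 [(np.float32(210.8), 43.7)]
top skirt v
191 [(np.float32(211.17), 54.1)]
193 [(np.float32(210.97), 47.4)]
195 [(np.float32(210.63), 45.9), (np.float32(213.75), 24.3)]
197 [(np.float32(210.24), 49.0), (np.float32(214.24), 22.9)]
0.1056 right@v [(194, np.float64(210.39)), (196, np.float64(210.38)), (198, np.float64(210.13))] bottom@u [(191, np.float64(211.96)), (193, np.float64(212.01)), (195, np.float64(211.84)), (197, np.float64(211.47))]
0.1116 right@v [(194, np.float64(209.64)), (196, np.float64(209.5)), (198, np.float64(209.1))] bottom@u [(191, np.float64(210.99)), (193, np.float64(210.95)), (195, np.float64(210.68)), (197, np.float64(210.21))]
```

Measurements from the two views agree to about 1–2 mm, so I'll finish by feel, lowering gently to contact.

To row units: 0.75 cm / 80 = 0.0094, 0.07 cm / 80 = 0.0009.

Request:
{"name": "send_rows", "arguments": {"plan": [[[-0.0005,0.0009,0.0025,0,0,0],[-0.0005,0.0009,0.005,0,0,0],[-0.0005,0.0009,0.0069,0,0,0],[-0.0005,0.0009,0.0081,0,0,0],[-0.0005,0.0009,0.0088,0,0,0],[-0.0005,0.0009,0.0094,0,0,0],[-0.0005,0.0009,0.0094,0,0,0],[-0.0005,0.0009,0.0094,0,0,0]]]}}

```text
clock: 7.73
tool_pos: [0.5892, 0.0714, 0.1108]
orientation: [-180.0, 0.0, -120.5]
force: [-0.9, 0.0, 2.9]
opening: 0.0116
gripper_force: 30.0
```

To row units: 0.05 cm / 80 = 0.0006, -2.5 degrees / 180 = -0.0139.

Request:
{"name": "send_rows", "arguments": {"plan": [[[0,0,0.0006,0,0,0],[0,0,0.0006,0,0,0.0139],[0,0,0.0006,0,0,0.0278],[0,0,0.0006,0,0,0.0139],[0,0,0.0006,0,0,0],[0,0,0.0006,0,0,-0.0139],[0,0,0.0006,0,0,-0.0278],[0,0,0.0006,0,0,-0.0278]]]}}

```text
clock: 8.4
tool_pos: [0.5898, 0.0717, 0.1102]
orientation: [-179.9, 0.1, -115.4]
force: [2.2, 0.1, 0.2]
opening: 0.0118
gripper_force: 30.0
```

Run:
```python
from h import *
go([.5892,.0714,.1108],-120.4)
```

```text
t 8.4 pos [0.5898 0.0717 0.1102] ori [-1.7994e+02  6.0000e-02 -1.1542e+02] q [ 25.8  18.7 -18.6   0.  -52.7 -51.2] F [2.2 0.1 0.2] M [ 0.39 -0.75 -0.06] open 0.0118
-> [0.5892, 0.0714, 0.1108] -120.4 : [ 0.05  0.04 -0.06] [-0.1  0.1  5. ]
```

To row units: 0.15 cm / 80 = 0.0019, 0.12 cm / 80 = 0.0015, 1 degrees / 180 = 0.0056.

Request:
{"name": "send_rows", "arguments": {"plan": [[[0,0,0.0004,0,0,0.0028],[0,0,0.0008,0,0,0.0056],[0,0,0.0011,0,0,0.0056],[0,0,0.0015,0,0,0.0056],[0,0,0.0019,0,0,0.0056],[0,0,0.0019,0,0,0.0056]]]}}

```text
clock: 8.9
tool_pos: [0.5897, 0.0717, 0.1088]
orientation: [-180.0, 0.1, -116.5]
force: [2.8, 3.5, 0.9]
opening: 0.0118
gripper_force: 30.0
```

Run:
```python
from h import *
go([.5892,.0714,.1108],-120.4)
```

```text
t 8.9 pos [0.5897 0.0717 0.1088] ori [-1.7995e+02  5.0000e-02 -1.1654e+02] q [ 25.8  18.8 -18.6   0.  -52.5 -52.3] F [2.8 3.5 0.9] M [ 1.13 -1.18 -0.07] open 0.0118
-> [0.5892, 0.0714, 0.1108] -120.4 : [ 0.05  0.03 -0.2 ] [-0.   0.1  3.9]
```

The knob is sinking with almost no axial force, so the slot has found the flats. I'll ease the lateral offset while going on down.

To row units: 0.34 cm / 80 = 0.0043, 0.22 cm / 80 = 0.0028.

Request:
{"name": "send_rows", "arguments": {"plan": [[[-0.0005,-0.0001,0,0,0,0],[-0.0008,-0.0003,0.0006,0,0,0],[-0.0008,-0.0003,0.0013,0,0,0],[-0.0008,-0.0003,0.002,0,0,0],[-0.0008,-0.0003,0.0028,0,0,0],[-0.0008,-0.0003,0.0035,0,0,0],[-0.0008,-0.0003,0.0043,0,0,0],[-0.0008,-0.0003,0.0043,0,0,0]]]}}

```text
clock: 9.57
tool_pos: [0.5897, 0.0718, 0.1051]
orientation: [-180.0, 0.0, -116.5]
force: [3.2, 1.5, 1.1]
opening: 0.0116
gripper_force: 30.0
```

Run:
```python
from h import *
go([.5892,.0714,.0982],-120.4)
```

```text
t 9.57 pos [0.5897 0.0718 0.1051] ori [-1.7999e+02  1.0000e-02 -1.1654e+02] q [ 25.8  19.  -18.8   0.  -52.1 -52.3] F [3.2 1.5 1.1] M [ 0.81 -1.39 -0.04] open 0.0116
-> [0.5892, 0.0714, 0.0982] -120.4 : [0.06 0.03 0.69] [-0.   0.   3.9]
```

To row units: 0.6 cm / 80 = 0.0075, -0.04 cm / 80 = -0.0005.

Request:
{"name": "send_rows", "arguments": {"plan": [[[-0.0003,-0.0003,0.0006,0,0,0],[-0.0005,-0.0005,0.0015,0,0,0],[-0.0005,-0.0005,0.0025,0,0,0],[-0.0005,-0.0005,0.0038,0,0,0],[-0.0005,-0.0005,0.005,0,0,0],[-0.0005,-0.0005,0.0063,0,0,0],[-0.0005,-0.0005,0.0075,0,0,0],[-0.0005,-0.0005,0.0075,0,0,0]]]}}

```text
clock: 10.23
tool_pos: [0.5899, 0.0719, 0.0988]
orientation: [180.0, -0.0, -116.5]
force: [2.2, 0.8, 0.1]
opening: 0.0118
gripper_force: 30.0
```

Run:
```python
from h import *
go([.5892,.0714,.0982],-120.4)
```

```text
t 10.23 pos [0.5899 0.0719 0.0988] ori [ 1.7998e+02 -2.0000e-02 -1.1655e+02] q [ 25.8  19.5 -19.1  -0.  -51.4 -52.3] F [2.2 0.8 0.1] M [ 0.65 -1.   -0.02] open 0.0118
-> [0.5892, 0.0714, 0.0982] -120.4 : [0.08 0.04 0.06] [ 0.  -0.   3.9]
```

Now press the last millimetre or so, aiming for about 5–8 N.

To row units: 0.15 cm / 80 = 0.0019, 0.08 cm / 80 = 0.001.

Request:
{"name": "send_rows", "arguments": {"plan": [[[-0.0003,-0.0003,0.0005,0,0,0],[-0.0003,-0.0004,0.001,0,0,0],[-0.0003,-0.0004,0.0015,0,0,0],[-0.0003,-0.0004,0.0019,0,0,0],[-0.0003,-0.0004,0.0019,0,0,0],[-0.0003,-0.0004,0.0019,0,0,0]]]}}

```text
clock: 10.73
tool_pos: [0.59, 0.0719, 0.0982]
orientation: [180.0, -0.0, -116.5]
force: [-1.7, 1.0, 6.4]
opening: 0.0117
gripper_force: 30.0
```

Run:
```python
from h import *
go([.5892,.0714,.0982],-120.4)
```

```text
t 10.73 pos [0.59   0.0719 0.0982] ori [ 1.7998e+02 -2.0000e-02 -1.1654e+02] q [ 25.8  19.5 -19.2  -0.  -51.4 -52.3] F [-1.7  1.   6.4] M [0.76 0.6  0.02] open 0.0117
-> [0.5892, 0.0714, 0.0982] -120.4 : [0.08 0.05 0.  ] [ 0.  -0.   3.9]
```

The knob is home: TCP z is 98.2 mm as predicted, with 6.4 N on it. I relax the push and turn clockwise.

To row units: -0.06 cm / 80 = -0.0008, -0.05 cm / 80 = -0.0006, 32 degrees / 180 = 0.1778.

Request:
{"name": "send_rows", "arguments": {"plan": [[[0,0,-0.0006,0,0,0.0111],[0.0001,0,-0.0008,0,0,0.0333],[0.0001,0,-0.0008,0,0,0.0611],[0.0001,0,-0.0008,0,0,0.0889],[0.0001,0,-0.0008,0,0,0.1167],[0.0001,0,-0.0008,0,0,0.1444],[0.0001,0,-0.0008,0,0,0.1667],[0.0001,0,-0.0008,0,0,0.1778]]]}}

```text
clock: 11.4
tool_pos: [0.5903, 0.0718, 0.0982]
orientation: [-180.0, -0.0, -148.8]
force: [1.4, 1.3, 1.9]
opening: 0.0114
gripper_force: 30.0
```

Run:
```python
from h import *
go([.59,.0719,.0982],-184.4)
```

```text
t 11.4 pos [0.5903 0.0718 0.0982] ori [-1.8000e+02 -2.0000e-02 -1.4877e+02] q [ 25.8  19.5 -19.1   0.  -51.4 -84.5] F [1.4 1.3 1.9] M [ 0.49 -0.62  0.06] open 0.0114
-> [0.59, 0.0719, 0.0982] -184.4 : [0.02 0.02 0.  ] [-0.  -0.  35.6]
```

To row units: 29 degrees / 180 = 0.1611.

Request:
{"name": "send_rows", "arguments": {"plan": [[[0,0,0,0,0,0.0111],[0,0,0,0,0,0.0333],[0,0,0,0,0,0.0611],[0,0,0,0,0,0.0889],[0,0,0,0,0,0.1167],[0,0,0,0,0,0.1389],[0,0,0,0,0,0.1556],[0,0,0,0,0,0.1611]]]}}

```text
clock: 12.07
tool_pos: [0.5903, 0.0717, 0.0982]
orientation: [-180.0, -0.0, -177.7]
force: [1.5, -0.8, 1.0]
opening: 0.0115
gripper_force: 30.0
```

Run:
```python
from h import *
go([.59,.0719,.0982],-184.4)
a=load('top0')
# hob side edges in the first top view: right edge of the white top (between top and shaded side), two rows
import contextlib,io
with contextlib.redirect_stdout(io.StringIO()): from e import edges
L=[(edges(a['img'],0,v,'h',120,160,th=12)) for v in(90,120,150,180,210)]; print([(float(l[0][0]) if l else None) for l in L])
p=[onz(a,float(l[0][0]),v,.07)[:2] for l,v in zip(L,(90,120,150,180,210)) if l]
d=np.polyfit([q[0] for q in p],[q[1] for q in p],1); print('left top edge angle',np.degrees(np.arctan(d[0])))
```

```text
t 12.07 pos [0.5903 0.0717 0.0982] ori [-1.7998e+02 -1.0000e-02 -1.7768e+02] q [  25.7   19.5  -19.1    0.   -51.4 -113.4] F [ 1.5 -0.8  1. ] M [ 0.08 -0.78  0.09] open 0.0115
-> [0.59, 0.0719, 0.0982] -184.4 : [0.03 0.02 0.  ] [-0.  -0.   6.7]
[141.30999755859375, 136.6999969482422, 131.97000122070312, 127.26000213623047, 122.6500015258789]
left top edge angle -4.294997106581956
```

To row units: 1.5 degrees / 180 = 0.0083.

Request:
{"name": "send_rows", "arguments": {"plan": [[[0,0,0,0,0,0.0083],[0,0,0,0,0,0.0167],[0,0,0,0,0,0.025],[0,0,0,0,0,0.0333],[0,0,0,0,0,0.0333],[0,0,0,0,0,0.0333]]]}}

```text
clock: 12.57
tool_pos: [0.5903, 0.0717, 0.0982]
orientation: [-180.0, -0.0, 176.5]
force: [2.5, -0.9, 0.9]
opening: 0.0116
gripper_force: 30.0
```

Run:
```python
from h import *
go([.59,.0719,.0982],-184.4)
```

```text
t 12.57 pos [0.5903 0.0717 0.0982] ori [-1.7998e+02 -1.0000e-02  1.7655e+02] q [  25.7   19.5  -19.1    0.   -51.4 -119.2] F [ 2.5 -0.9  0.9] M [-0.27 -0.86  0.01] open 0.0116
-> [0.59, 0.0719, 0.0982] -184.4 : [0.04 0.02 0.  ] [-0.  -0.   0.9]
```

To row units: -0.03 cm / 80 = -0.0004, -0.01 cm / 80 = -0.0001, 3 degrees / 180 = 0.0167.

Request:
{"name": "send_rows", "arguments": {"plan": [[[-0.0004,0,0,0,0,0.0056],[-0.0004,-0.0001,0,0,0,0.0111],[-0.0004,-0.0001,0,0,0,0.0167],[-0.0004,-0.0001,0,0,0,0.0167],[-0.0004,-0.0001,0,0,0,0.0167]]]}}

```text
clock: 12.98
tool_pos: [0.5904, 0.0717, 0.0982]
orientation: [-180.0, -0.0, 173.5]
force: [-0.1, -2.0, 3.0]
opening: 0.012
gripper_force: 30.0
```

Run:
```python
from h import *
go([.59,.0719,.0982],-184.4); print(ctrl.get_obs()['tau'].round(3))
```

```text
t 12.98 pos [0.5904 0.0717 0.0982] ori [-1.7998e+02 -3.0000e-02  1.7346e+02] q [  25.7   19.5  -19.1   -0.   -51.4 -122.3] F [-0.1 -2.   3. ] M [-0.33 -0.01  0.05] open 0.012
-> [0.59, 0.0719, 0.0982] -184.4 : [0.05 0.02 0.  ] [-0.  -0.  -2.1]
[  0.54  -50.31   23.805   5.198   0.192  -0.121]
```

To row units: 0.02 cm / 80 = 0.0003, 0.01 cm / 80 = 0.0001, 1.5 degrees / 180 = 0.0083.

Request:
{"name": "send_rows", "arguments": {"plan": [[[0,0.0001,0,0,0,0.0028],[0,0.0003,0,0,0,0.0056],[0,0.0003,0,0,0,0.0083],[0,0.0003,0,0,0,0.0083]]]}}

```text
clock: 13.32
tool_pos: [0.5904, 0.0717, 0.0982]
orientation: [-180.0, -0.0, 171.9]
force: [-1.4, -2.8, 3.5]
opening: 0.0119
gripper_force: 30.0
```

Run:
```python
from h import *
go([.59,.0719,.0982],-184.4); print(ctrl.get_obs()['tau'].round(3))
```

```text
t 13.32 pos [0.5904 0.0717 0.0982] ori [-1.7997e+02 -3.0000e-02  1.7191e+02] q [  25.7   19.5  -19.1    0.   -51.4 -123.8] F [-1.4 -2.8  3.5] M [-1.01  0.31  0.02] open 0.0119
-> [0.59, 0.0719, 0.0982] -184.4 : [0.05 0.01 0.  ] [-0.  -0.  -3.7]
[  1.433 -49.993  24.482   4.858   0.75   -0.235]
```

To row units: -0.04 cm / 80 = -0.0005, -0.02 cm / 80 = -0.0003, 1 degrees / 180 = 0.0056.

Request:
{"name": "send_rows", "arguments": {"plan": [[[0.0001,-0.0003,0,0,0,0.0028],[0.0003,-0.0005,0,0,0,0.0056],[0.0003,-0.0005,0,0,0,0.0056],[0.0003,-0.0005,0,0,0,0.0056]]]}}

```text
clock: 13.65
tool_pos: [0.5905, 0.0717, 0.0982]
orientation: [180.0, -0.0, 171.0]
force: [-0.7, -2.6, 2.8]
opening: 0.0115
gripper_force: 30.0
```

Run:
```python
from h import *
go([.59,.0719,.0982],-184.4); print(ctrl.get_obs()['tau'].round(3))
```

```text
t 13.65 pos [0.5905 0.0717 0.0982] ori [180.    -0.   170.95] q [  25.7   19.5  -19.1   -0.   -51.4 -124.8] F [-0.7 -2.6  2.8] M [-0.7   0.17  0.01] open 0.0115
-> [0.59, 0.0719, 0.0982] -184.4 : [0.05 0.02 0.  ] [ 0.  -0.  -4.6]
[  0.925 -50.357  24.282   5.113   0.496  -0.087]
```

To row units: -0.03 cm / 80 = -0.0004, -0.02 cm / 80 = -0.0003, 1.5 degrees / 180 = 0.0083.

Request:
{"name": "send_rows", "arguments": {"plan": [[[0,-0.0003,0,0,0,0.0028],[0,-0.0004,0,0,0,0.0056],[0,-0.0004,0,0,0,0.0083],[0,-0.0004,0,0,0,0.0083],[0,-0.0004,0,0,0,0.0083]]]}}

```text
clock: 14.07
tool_pos: [0.5905, 0.0716, 0.0982]
orientation: [180.0, 0.0, 169.5]
force: [-0.5, 0.6, 1.8]
opening: 0.0116
gripper_force: 30.0
```

Run:
```python
from h import *
go([.59,.0719,.0982],-184.4); print(ctrl.get_obs()['tau'].round(3))
for i in range(4):
    ctrl.snapshot('side'); o=ctrl.get_obs(); print(o['moment'].round(3),o['tau'][5].round(3),o['orientation'][2].round(2))
```

```text
t 14.07 pos [0.5905 0.0716 0.0982] ori [179.98   0.   169.46] q [  25.7   19.5  -19.1   -0.   -51.3 -126.3] F [-0.5  0.6  1.8] M [0.21 0.21 0.01] open 0.0116
-> [0.59, 0.0719, 0.0982] -184.4 : [0.05 0.02 0.  ] [ 0.   0.  -6.1]
[ -0.46  -50.557  23.912   5.717   0.179  -0.099]
[0.288 0.211 0.121] -0.065 169.46
[0.387 0.227 0.045] -0.054 169.46
[0.446 0.216 0.049] -0.051 169.46
[0.442 0.247 0.075] -0.05 169.46
```

To row units: 1 degrees / 180 = 0.0056.

Request:
{"name": "send_rows", "arguments": {"plan": [[[0,0,0,0,0,0.0028],[0,0,0,0,0,0.0056],[0,0,0,0,0,0.0056],[0,0,0,0,0,0.0056]]]}}

```text
clock: 14.6
tool_pos: [0.5905, 0.0715, 0.0982]
orientation: [180.0, 0.0, 168.5]
force: [-1.6, 2.2, 2.1]
opening: 0.0118
gripper_force: 30.0
```

```bash
cat > r.py <<'E'
from h import *
M=[]
for i in range(4):
    ctrl.snapshot('side'); o=ctrl.get_obs(); M.append(o['moment'])
print('M',np.mean(M,0).round(3),'tau6',o['tau'][5].round(3),'yaw',o['orientation'][2].round(2),'j6',o['joint_pos'][5].round(2),'F',o['force'].round(1),'z',o['tool_pos'][2].round(4),round(o['clock'],2))
E
python3 r.py
```

```text
M [0.9   0.214 0.106] tau6 -0.105 yaw 168.46 j6 -127.25 F [-0.9  2.6  2. ] z 0.0982 14.8
```

To row units: -0.02 cm / 80 = -0.0003, -0.01 cm / 80 = -0.0001, 0.4 degrees / 180 = 0.0022.

Request:
{"name": "send_rows", "arguments": {"plan": [[[0,-0.0001,0,0,0,0.0022],[0,-0.0003,0,0,0,0.0022],[0,-0.0003,0,0,0,0.0022]]]}}

```text
clock: 15.05
tool_pos: [0.5905, 0.0715, 0.0983]
orientation: [180.0, 0.0, 168.1]
force: [-1.0, 4.4, 1.1]
opening: 0.0121
gripper_force: 30.0
```

```bash
python3 r.py
```

```text
M [1.764 0.202 0.16 ] tau6 -0.152 yaw 168.07 j6 -127.63 F [-1.   4.3  1.5] z 0.0982 15.25
```

The torque rises steeply now (0.05, then 0.10, then 0.15 N m), so this is the stop. I ease back within the free play to unload it, and relieve the side force.

To row units: 0.05 cm / 80 = 0.0006, 0.03 cm / 80 = 0.0004, -5 degrees / 180 = -0.0278.

Request:
{"name": "send_rows", "arguments": {"plan": [[[0,0.0004,0,0,0,-0.0056],[0,0.0006,0,0,0,-0.0111],[0,0.0006,0,0,0,-0.0167],[0,0.0006,0,0,0,-0.0222],[0,0.0006,0,0,0,-0.0278],[0,0.0006,0,0,0,-0.0278]]]}}

```text
clock: 15.75
tool_pos: [0.5905, 0.0712, 0.0982]
orientation: [-180.0, -0.0, 173.1]
force: [0.9, -0.0, 0.9]
opening: 0.0119
gripper_force: 30.0
```

```bash
python3 r.py
```

```text
M [-0.147 -0.34   0.007] tau6 0.019 yaw 173.04 j6 -122.68 F [ 0.5 -0.7  1.5] z 0.0982 15.95
```

Unloaded, with all forces near zero. Now I open and retreat straight up.

Request:
{"name": "send_rows", "arguments": {"plan": [[[0,0,0,0,0,0],[0,0,0,0,0,0],[0,0,0,0,0,0],[0,0,0,0,0,0],[0,0,0,0,0,0],[0,0,0,0,0,0]]], "fingers": 0.5}}

```text
clock: 16.45
tool_pos: [0.5905, 0.0717, 0.0982]
orientation: [-180.0, -0.0, 173.1]
force: [0.1, -0.4, -0.6]
opening: 0.0425
gripper_force: 0.0
```

Request:
{"name": "send_rows", "arguments": {"plan": [[[0,0,-0.0063,0,0,0],[0,0,-0.0188,0,0,0],[0,0,-0.0438,0,0,0],[0,0,-0.075,0,0,0],[0,0,-0.1125,0,0,0],[0,0,-0.15,0,0,0],[0,0,-0.1813,0,0,0],[0,0,-0.1875,0,0,0]]]}}

```text
clock: 17.12
tool_pos: [0.5926, 0.0719, 0.2548]
orientation: [179.8, 0.5, 173.1]
force: [1.2, -0.6, 0.4]
opening: 0.044
gripper_force: 0.0
```

To row units: 14 cm / 80 = 0.175, 13 cm / 80 = 0.1625.

Request:
{"name": "send_rows", "arguments": {"plan": [[[0.025,0.0125,0,0,0,0],[0.0625,0.025,0,0,0,0],[0.1,0.0375,0,0,0,0],[0.1375,0.05,0,0,0,0],[0.1625,0.0625,0,0,0,0],[0.175,0.0688,0,0,0,0],[0.175,0.0688,0,0,0,0]]]}}

```text
clock: 17.7
tool_pos: [0.457, 0.1441, 0.2494]
orientation: [179.9, 0.1, 173.2]
force: [0.7, -0.9, 0.1]
opening: 0.0437
gripper_force: 0.0
```

Run:
```python
from h import *
go([.45,.1,.25],173)
a=snap('top','t4');b=snap('side','s4')
f=lambda i,u,v,w:cv2.resize(((i[v-w:v+w,u-w:u+w]/255.)**.5*255).astype(np.uint8),(390,390),interpolation=cv2.INTER_CUBIC)
cv2.imwrite('pics/c4.png',np.hstack([f(a['img'],198,190,40),f(b['img'],302,178,40)])[:,:,::-1])
```

```text
t 17.7 pos [0.457  0.1441 0.2494] ori [1.7991e+02 7.0000e-02 1.7318e+02] q [  41.1    0.8  -21.1   -0.   -68.  -137.9] F [ 0.7 -0.9  0.1] M [ 0.01 -0.15 -0.04] open 0.0437
-> [0.45, 0.1, 0.25] 173 : [ 0.17 -4.46 -0.06] [0.1 0.1 0.2]
```

View pics/c4.png

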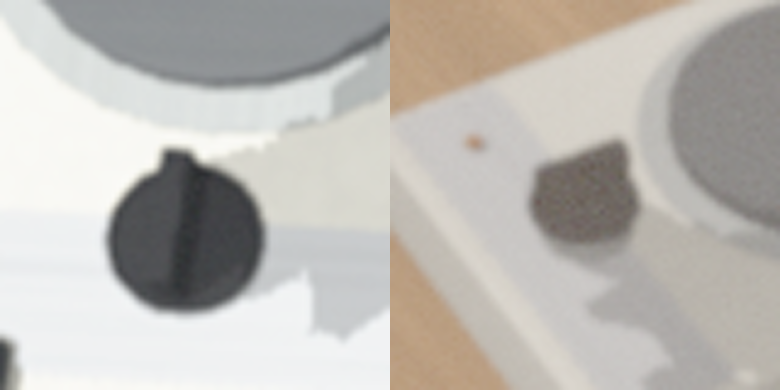

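The picture shows the knob seated on the collar at about (185,240) in the top crop, with its bar running along the hob's axis towards the plate. The gripper is clear of it. I hand in.

```bash
python3 -c "
from plant import ctrl; print(ctrl.close_job())"
```

```text
the job is handed in; nothing more can be done
None
```

I put the smallest knob back on the spindle, pressed it home with about 6 N, turned it clockwise to the off stop (about 0.15 N m at most), let go, and handed the job in at about 18 s; nothing else on the bench was knowingly touched, though I didn't re-check those items afterwards.

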